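# Hold the arch template flush on the tilted panel, against the fence

### The job

Get the arch ready to be marked out on the tilted panel. Slide the steel fence by its wooden grip along the rail to the left until it is fully home at the end stop; then pick up the round-headed (arch) marking template by its grip, tilt it to the slope of the panel and bring it into the corner: lying flush on the panel, arch uphill, its straight side against the fence and its foot against the ledge. Finish while still holding it there in the gripper with light but definite pressure on the panel, so that I can pencil round it; do not let go at the end, do not push the panel out of its set tilt, and leave the square-cornered template lying where it is.

Things in the scene. Friction and masses are not known exactly. Their poses are not given: they have to be found in the camera images.
- arch_template: Template to use: 6 mm aluminium plate, 66 mm wide (y), 92 long (x): square foot at x=-46, straight sides to x=+13, half-round head (radius 33) with its top at x=+46 mm. 0.09 to 0.18 kg. Origin: centre of the underside; x to the round head, z out of the plate on the grip's side. Starts flat on the bench right of the stage, head pointing away from the robot, turned at most 35 degrees.
- arch_grip (a point): Middle of the arch template's wooden grip (template x=0, y=0, z=24 mm; axes as the template's). The grip is 18 mm wide (y), 50 long (x from -25 to +25) and rises from the plate's top (z=6) to z=37 mm; its sides are upright up to z=28, its top is rounded.
- arch_top (a point): The top of the round head of the arch template, on the underside of the plate (template x=+46 mm).
- square_template: A second template, to be left alone: the same plate and grip, but square-cornered at both ends (66 x 92 mm). Origin and axes as on the arch template. Which of the two lies nearer to the robot varies.
- corner (a point): Corner on the panel's face where the template goes: the ledge's upper side meets the right-hand edge of the home fence. x up the slope, y left along the ledge, z out of the face (face: z=0). The ledge fills x<0, 8 mm high; the home fence y=0 to 24 mm, 11.5 mm high. Seated, the template's origin is at x=+46, y=-33, z=0 mm. The panel spans x 0 to 173, y -188 to +42 mm.
- panel_top (a point): Middle of the panel's upper edge, on its face; axes as the corner's, from which it lies at x=+173, y=-73, z=0 mm. The panel slopes up away from the robot at 16 to 36 degrees, differing each time, its tilt clamped stiffly (holds pushes of 30 N). The stage under it is fixed to the bench, turned up to 7 degrees to the right or 20 to the left.
- fence_grip (a point): Point in the fence's upright wooden grip: 18 mm wide along the ledge (y), 28 long up the slope (x, +-14), top 9 mm above this point (z), foot 21 mm below it on the 40 mm wide steel head that rides on the rail in front of the ledge. Axes as the corner's; when home it lies at x=-20, y=+12, z=+42 mm from the corner. A steel blade 24 mm wide runs from the head 152 mm up the panel.
- fence (a joint): Position of the fence along its rail, m: grows to the left (the corner's +y); 0 at the right-hand end, 0.140 fully home at the left-hand end stop. Starts between 0 and 0.085. Moves against about 2 N of friction and stays where it is left.

How it is judged:
By the outcome, as a careful person would: the job done as asked, in the order asked, and still so for the second after the job is handed in, while the arm keeps its last pose, push and grip.
It also fails if it takes over 61 s, if anything falls off the work surface, if the arm or the gripper's body presses on something with over 40 N, if the wrist force passes 120 N, or if a joint passes its speed limit or range.

### The arm

A 6-joint arm with a two-finger parallel gripper is mounted at the origin on a cart in front of the work surface, level with it; the furniture and walls round the work are solid. World frame = base frame: x ahead of the robot, y to its left, z up, the work surface at z = 0. Lengths are in m, angles in rad, forces in N, time in s.
With the tool pointing down it reaches from about 0.15 to 0.775 m from the base axis. Payload 6.1 kg.
Tool frame: the origin (TCP) lies on the front face of the gripper's body, between the roots of the fingers; the fingertips stand 73 mm ahead of it and the grasp point (between the pads) lies 54 mm ahead of it; z points along the fingers, y is the line along which they close (so a half turn about z gives the same grasp; the last joint's range is limited). The gripper opens to 85 mm and grips with 20 to 120 N. Pads are 22 mm wide; open, the fingers measure 114 mm over their backs; the gripper's body (76 mm by 85 mm) begins 54 mm behind the grasp point. The pads swing forward as they close: fully open they stand 13 mm farther back than shut.
Start: joints at [-1.219, 0.126, -0.04, 1.405, 0, 1.571], TCP at [0.181, -0.493, 0.304] pointing down, gripper open.
Joint ranges: [-2.72, 2.72], [-0.95, 1.95], [-1.27, 1.35], [-1.78, 2.02], [-1.46, 1.47], [-3.14, 3.14]. Speed limits (rad/s): [2.39, 2.39, 3.01, 3.14, 3.14, 3.14].

### API

Orientations are given as a unit quaternion [x, y, z, w].
In Python, from station import * gives the robot as it stands.
- The arm moves only by the shell command python3 -m inch 'ROWS' [FORCE]. ROWS is JSON, one flat list of numbers, 7 for each row, row after row: the turn, a rotation vector about the world's x, y, z in rad, then the shift along the world's x, y, z in cm, then the opening, from 0 (shut) to 1 (fully open). A call has 1 to 12 rows; each row is the pose to reach, as a shift and turn from the pose commanded when the call began; what a row does not reach only later rows make up. A row lasts 1/12 s, in which the tool goes at most 41.7 mm and 7.16 degrees, less where a joint would pass 70% of its speed; a pose out of reach is approached as far as the arm can. A call with a gripper value outside its range is refused whole. The fingers move at their own pace and stop on an object; FORCE is the grip in N (left out, the last holds). Time passes only in rows, so rows that repeat a pose let the fingers close. It gives the time, the measured TCP pose, the force, the opening and the grip force at its end, in the units of the state.
- get_obs(): the state, without advancing time (a new reading comes with each control period).
- camera(name): name is "side" or "top" or "wrist"; returns a dict with "frame" (420x560x3 uint8, red, green, blue), "fx", "fy", "cx", "cy" (pixels), "position" and "attitude" of the camera in the world; the wrist camera has in their place "hand_eye" (4x4, takes a point from camera to tool coordinates, whose origin is the TCP and whose axes are the flange's). Camera axes: x right, y down, z forward; pixel columns grow to the right and rows downward; lengths in m; the calibration is good to about 2 mm. The wrist camera is an equidistant fisheye: a pixel r from the principal point sees the ray r / f radians off the axis. A picture is of the moment at which its call begins: read the wrist's pose just before it. There is no depth.
- hand_in(): hands the job in; it is judged then, once.
Trained networks look in a picture, given as the dict that the camera call returned (one of the last four; its "shot" number tells which), for a name from the list of things; names that differ only in an ending like _2 or _b are one class to them, and where a whole thing is asked for, a point or a joint stands for the part that bears it (a point fixed in the world has none). Each returns a list of dicts, best first, with "score" (0 to 1); they miss things now and then, are a little off and sometimes report something else, mostly with a low value. They report only what shows in the picture. A call takes as long as a camera call.
- find_in(picture, target): "position" ([x, y, z] in m, in world coordinates, good to about 4 mm: the middle of the surface that is visible of it).
- silhouettes(picture, target): "pixels" (420x560 bool, what is visible of it).
The state is a dict: "time_s": time; "joint_positions": joint angles; "qd": joint speeds; "joint_efforts": joint torques, N m; "tool_pos": TCP position; "ee_rot": TCP orientation; "wrist_force": force on the tool from outside, world axes, zero at the start; "wrist_torque": the same for the moment, N m; "width": finger opening in m; "gripper_force": force on a finger pad.
Only numpy, scipy, OpenCV 4.12 (cv2) and the standard library are available. Lean on these libraries where they do the work, as an engineer would, in place of code of your own. Each camera call takes 0.05 s, during which the arm holds its last target. There are 200 camera calls.

## Working session

There is one attempt and no reset: what is moved stays moved. The work goes in short steps, Python scripts to look and compute and a shell command to move; the robot and the scene stay as the last step left them, time stands still between calls to the robot, and variables do not carry over. Pictures are saved under pics/ and viewed, at most 10 in all, crops included, and the job is handed in when it is done.

```bash
ls; mkdir -p pics; python3 - <<'E'
from station import *
import cv2,numpy as np
o=get_obs();print(o['time_s'],o['tool_pos'],o['ee_rot'],o['width'])
ims=[]
for n in ["top","side"]:
    p=camera(n);cv2.imwrite(f'pics/{n}0.png',p['frame'][:,:,::-1])
    print(n,p['fx'],p['fy'],p['cx'],p['cy'],p['position'],p['attitude'])
    for t in ["arch_template","arch_grip","arch_top","square_template","corner","panel_top","fence_grip","fence"]:
        try:
            r=find_in(p,t);print(t,[(np.round(d['position'],4).tolist(),round(d['score'],2)) for d in r[:3]])
        except Exception as e: print(t,e)
E
```

```text
pics
0.0 [ 0.18080775 -0.49257545  0.30311803] [ 9.84573001e-01  1.74972477e-01 -1.36305298e-04 -7.87419172e-04] 0.08531175963802054
top 434.2548455559927 434.2548455559927 277.40597470240385 207.53820223388186 [ 0.44096007 -0.0686692   0.97053368] [ 0.70833951 -0.70232058  0.04713934 -0.05271464]
arch_template [([0.6108, -0.3201, 0.005], 0.58)]
arch_grip [([0.6068, -0.3195, 0.0013], 0.7)]
arch_top [([0.6062, -0.3228, 0.0089], 0.91)]
square_template [([0.4593, -0.3059, 0.0025], 0.84)]
corner [([0.5307, 0.0708, 0.0957], 0.81)]
panel_top [([0.5334, 0.0708, 0.0975], 0.63)]
fence_grip [([0.4949, 0.0966, 0.0988], 0.76)]
fence [([0.4922, 0.0909, 0.0976], 0.62)]
side 478.730116218879 478.730116218879 278.4220715990083 212.3447060508832 [ 0.3706514  -0.86138431  0.7432041 ] [ 0.89247785 -0.10252394  0.06038635 -0.43511564]
arch_template [([0.604, -0.3333, 0.0082], 0.74), ([0.5212, 0.0353, 0.0951], 0.7)]
arch_grip [([0.6062, -0.3329, 0.0039], 0.75)]
arch_top [([0.6036, -0.3321, 0.0061], 0.7), ([0.5197, 0.0351, 0.0952], 0.28)]
square_template [([0.4634, -0.3208, 0.0079], 0.86)]
corner [([0.5236, 0.0348, 0.0959], 0.58)]
panel_top [([0.5257, 0.0346, 0.0927], 0.78)]
fence_grip [([0.4822, 0.0868, 0.0949], 0.92)]
fence [([0.4814, 0.0897, 0.0933], 0.56)]
```

View pics/top0.png

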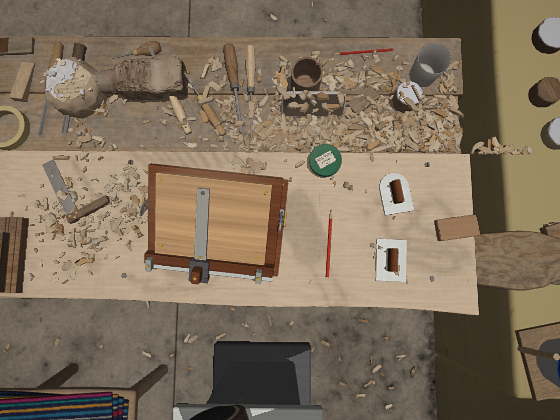

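View pics/side0.png

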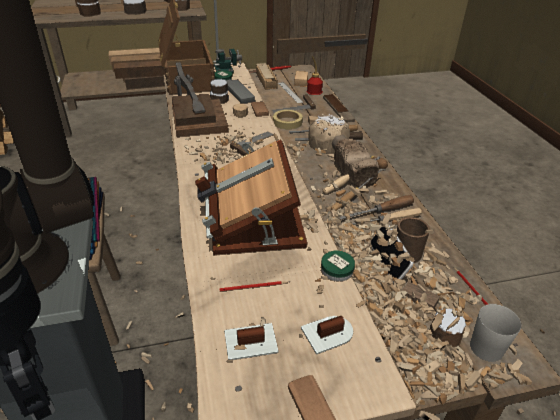

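The top view shows the fence's grip at about (196,274) and its blade at (203,225). The arch template is the farther one at (397,193) and the square one is nearer at (391,260). Next: enlarged crops of the stage and silhouettes.

```bash
cat > h.py <<'E'
import numpy as np,cv2
from scipy.spatial.transform import Rotation as R
from scipy.optimize import least_squares
CAM={'top':(434.25485,277.40597,207.5382,[0.44096007,-0.0686692,0.97053368],[0.70833951,-0.70232058,0.04713934,-0.05271464]),
'side':(478.73012,278.42207,212.34471,[0.3706514,-0.86138431,0.7432041],[0.89247785,-0.10252394,0.06038635,-0.43511564])}
def proj(n,P):
    f,cx,cy,p,q=CAM[n];c=(np.atleast_2d(P)-p)@R.from_quat(q).as_matrix()
    return np.c_[f*c[:,0]/c[:,2]+cx,f*c[:,1]/c[:,2]+cy]
def ray(n,uv,z):
    f,cx,cy,p,q=CAM[n];uv=np.atleast_2d(uv).astype(float)
    d=np.c_[(uv[:,0]-cx)/f,(uv[:,1]-cy)/f,np.ones(len(uv))]@R.from_quat(q).as_matrix().T
    return np.array(p)+d*((z-p[2])/d[:,2])[:,None]
E
python3 - <<'E'
from station import *
from h import *
for n in ["top","side"]:
    p=camera(n);f=p['frame'][:,:,::-1]
    a,b,c,d=dict(top=(140,155,160,135),side=(180,125,152,130))[n]
    cv2.imwrite(f'pics/{n}1.png',cv2.resize(f[b:b+d,a:a+c],None,fx=5 if n=='top' else 4.6,fy=5 if n=='top' else 4.6,interpolation=cv2.INTER_CUBIC))
    for t in ["arch_template","square_template","arch_grip","fence_grip"]:
        s=silhouettes(p,t)
        for e in s[:2]:
            m=e['pixels'].astype(np.uint8);cs,_=cv2.findContours(m,0,1)
            k=max(cs,key=cv2.contourArea)[:,0]; 
            w=ray(n,k,0.006)[:,:2]; r=cv2.minAreaRect((w*1000).astype(np.float32))
            print(n,t,round(e['score'],2),m.sum(),cv2.boundingRect(k),'rect mm',np.round(r[0],1),np.round(r[1],1),round(r[2],1))
E
```

```text
top arch_template 0.95 1082 (380, 173, 34, 42) rect mm [ 614.3 -324.5] [91.1 66.7] 10.6
top arch_template 0.64 1235 (376, 239, 31, 43) rect mm [ 464.  -311.3] [66.3 91.9] 88.1
top square_template 0.84 1271 (376, 239, 31, 43) rect mm [ 464.  -311.4] [66.3 91.7] 88.1
top arch_grip 0.59 1085 (380, 173, 34, 42) rect mm [ 614.  -325.1] [91.2 66.7] 10.5
top fence_grip 0.6 1379 (189, 187, 21, 96) rect mm [517.7 113.5] [212.2  44.2] 1.8
side arch_template 0.89 1341 (301, 316, 52, 38) rect mm [ 614.3 -324.7] [94.1 69. ] 10.2
side square_template 0.87 1527 (225, 323, 54, 38) rect mm [ 464.6 -311.2] [71.4 92.2] 88.0
side arch_grip 0.8 1326 (301, 316, 52, 38) rect mm [ 614.8 -324.5] [93.1 69.4] 9.9
side fence_grip 0.91 950 (194, 160, 80, 42) rect mm [518.9 249.2] [271.2  95.4] 29.4
side fence_grip 0.31 6699 (195, 141, 105, 102) rect mm [549.6 193.4] [448.7 270.8] 85.5
```

View pics/top1.png

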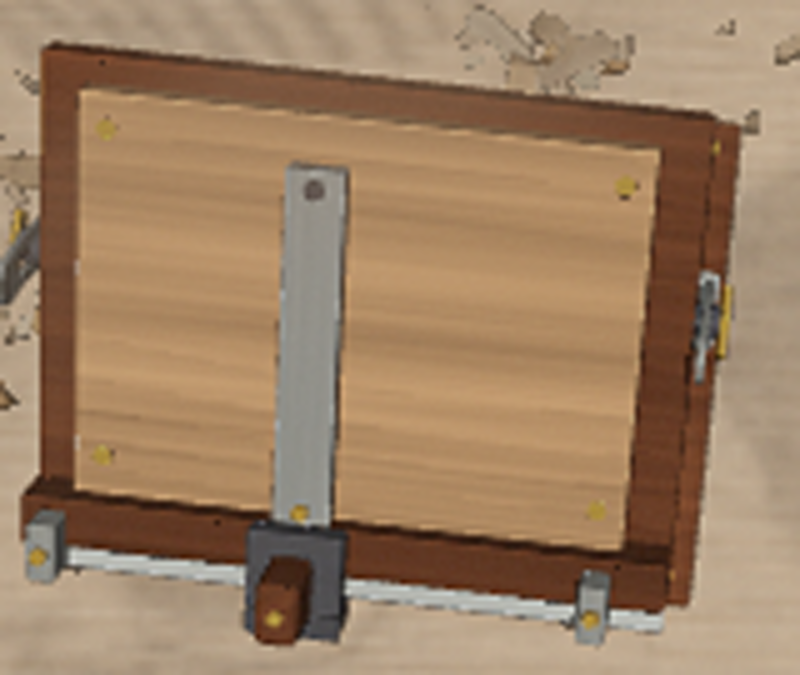

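View pics/side1.png

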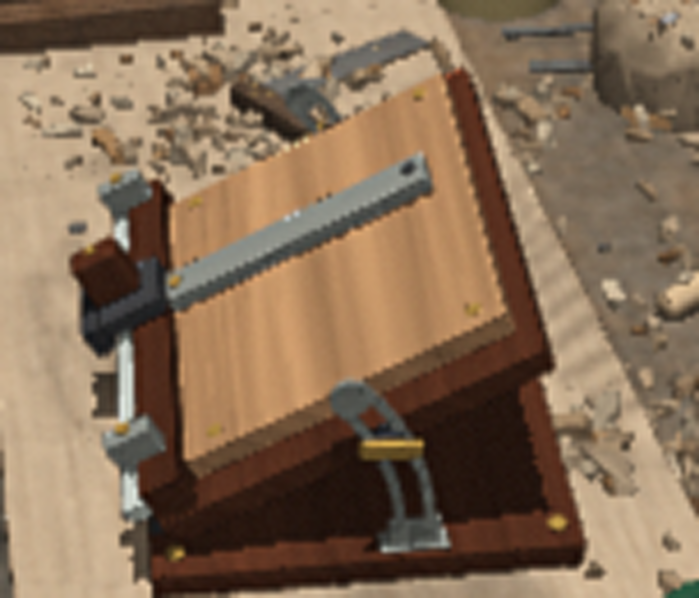

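The crops show the face's corners clearly: top crop (80,90), (660,150), (625,550), (75,490); side crop (170,205), (440,80), (510,315), (188,462). The blade runs from (288–348,167) to (275–332,520), with the grip at (275,610) in the top crop. I'll fit the stage model to these.

```bash
cat >> h.py <<'E'
def stageR(yaw,t):  # x up-slope, y left, z out
    return (R.from_euler('z',yaw)*R.from_euler('y',-t)).as_matrix()
E
python3 - <<'E'
from h import *
T=lambda u,v:(140+(u+.5)/5-.5,155+(v+.5)/5-.5)
S=lambda u,v:(180+(u+.5)/4.6-.5,125+(v+.5)/4.6-.5)
f=[(.173,.042,0),(.173,-.188,0),(0,-.188,0),(0,.042,0)]
obs=[('top',T(80,90),f[0]),('top',T(660,150),f[1]),('top',T(625,550),f[2]),('top',T(75,490),f[3]),
('side',S(440,80),f[0]),('side',S(510,317),f[1]),('side',S(188,462),f[2]),('side',S(170,205),f[3])]
# blade edge points: (cam,uv,y edge) x free
bl=[('top',T(287,165),24,.14),('top',T(349,170),0,.14),('top',T(276,505),24,.01),('top',T(331,515),0,.01)]
gr=[('side',S(90,247)),('top',T(277,617))]
def res(p,full=False):
    M=stageR(p[3],p[4]);o=p[:3];r=[]
    for n,uv,x in obs: r+=list(proj(n,o+M@x)[0]-uv)
    for n,uv,y,x0 in bl: r.append(proj(n,o+M@[x0,y/1000-p[5],.0115])[0][0]-uv[0])
    return np.array(r)
s=least_squares(res,[.48,.14,.07,0,.4,.05],loss='soft_l1',f_scale=1)
p=s.x;print(np.round(p[:3],4),np.degrees(p[3:5]).round(2),'to go',p[5].round(4));print(res(p).round(1))
M=stageR(p[3],p[4]);g=p[:3]+M@[-.02,.012-p[5],.042]
print('fence grip',g,'home',p[:3]+M@[-.02,.012,.042]); print('top',proj('top',p[:3]+M@[-.02,.012-p[5],.051]),proj('side',p[:3]+M@[-.02,.012-p[5],.051]),[x[1] for x in gr])
print(M.round(4).tolist())
E
```

```text
[0.4684 0.1521 0.064 ] [-5.6  25.52] to go 0.0685
[-0.3 -0.6  0.2 -0.5 -0.2  0.2  0.   0.3  0.7 -0.8 -0.1  0.2 -0.6  0.6
 -0.6  0.5  0.  -0.2 -0.2  0.4]
fence grip [0.42693087 0.0993829  0.09323682] home [0.43362181 0.1675751  0.09323682]
top [[195.41098499 277.69207464]] [[199.66765945 179.81615512]] [(199.17391304347825, 178.30434782608697), (195.0, 278.0)]
[[0.8981, 0.0976, -0.4288], [-0.0881, 0.9952, 0.0421], [0.4309, 0.0, 0.9024]]
```

Fit is within 1 px: yaw -5.6°, tilt 25.5°, 68.5 mm to go. Next I work out the tool turn, testing the direction of joint 6 while lifting the tool on its way.

```bash
cat >> h.py <<'E'
CO=np.array([.4684,.1521,.0640]);YAW,TILT=np.radians(-5.6),np.radians(25.52)
M=stageR(YAW,TILT)
def tool(Mp,flip):  # tool z=-plate z; tool y = -/+ plate y
    return Mp@np.diag([1,-1,-1.]) if not flip else Mp@np.diag([-1,1,-1.])
def need(Rt,pt):
    from station import get_obs
    o=get_obs();R0=R.from_quat(o['ee_rot'])
    print('t',round(o['time_s'],2),'turn',(R.from_matrix(Rt)*R0.inv()).as_rotvec().round(4),'shift cm',((np.array(pt)-o['tool_pos'])*100).round(2),'F',np.round(o['wrist_force'],1),'w',round(o['width'],4),'gf',round(o['gripper_force'],1),'q',np.round(o['joint_positions'],2))
E
python3 -m inch '[0,0,-0.12,1,8,0,1, 0,0,-0.24,2,14,0,1]'
python3 -c "
from h import *
for fl in (0,1): need(tool(M,fl),CO+M@[-.02,.012-.0685,.170])"
```

```text
time_s: 1.57
tool_pos: [0.1922, -0.4105, 0.3026]
ee_rot: [0.999, 0.052, -0.0, -0.001]
wrist_force: [1.1, 0.6, 0.4]
width: 0.0857
gripper_force: 0.0
t 1.57 turn [-0.0005 -0.4467 -0.1987] shift cm [17.99 51.53 -9.38] F [1.1 0.6 0.4] w 0.0857 gf 0.0 q [-1.13 -0.01 -0.19  1.4   0.    1.9 ]
t 1.57 turn [-0.6528 -0.0048  2.8721] shift cm [17.99 51.53 -9.38] F [1.1 0.6 0.4] w 0.0857 gf 0.0 q [-1.13 -0.01 -0.19  1.4   0.    1.9 ]
```

```bash
python3 -m inch '[0,0,0.12,1,3.5,0,1, 0,0,0.24,2,7,0,1, 0,0,0.36,3,10.5,0,1, 0,0,0.48,4,14,0,1, 0,0,0.6,5,17.5,0,1, 0,0,0.72,6,21,0,1, 0,0,0.84,7,24.5,0,1, 0,0,0.96,8,28,0,1, 0,0,1.08,9,31.5,0,1, 0,0,1.2,10,35,0,1, 0,0,1.32,11,38.5,0,1, 0,0,1.44,12,42,0,1]' | head -2
python3 -c "
from h import *
need(tool(M,1),CO+M@[-.02,.012-.0685,.170])"
```

```text
time_s: 2.57
tool_pos: [0.3121, 0.0115, 0.3043]
t 2.57 turn [-0.3651 -0.3245  1.4592] shift cm [ 5.99  9.32 -9.55] F [ 0.3 -1.1  0.8] w 0.0852 gf 0.0 q [ 0.04 -0.28 -0.41  1.44 -0.    1.62]
```

```bash
python3 -m inch '[-0.03,-0.027,0.12,0.5,0.8,-0.4,1, -0.06,-0.054,0.24,1,1.6,-0.8,1, -0.09,-0.08,0.36,1.5,2.4,-1.2,1, -0.12,-0.107,0.48,2,3.2,-1.6,1, -0.15,-0.133,0.6,2.5,4,-2,1, -0.18,-0.16,0.72,3,4.8,-2.5,1, -0.21,-0.187,0.84,3.5,5.6,-3,1, -0.24,-0.213,0.96,4,6.4,-4,1, -0.27,-0.24,1.08,4.5,7.2,-5,1, -0.3,-0.267,1.2,5,8,-6,1, -0.33,-0.293,1.32,5.5,8.7,-7,1, -0.365,-0.3245,1.459,6,9.3,-8,1]' | head -2
python3 -c "
from h import *
need(tool(M,1),CO+M@[-.02,.012-.0685,.100])"
```

```text
time_s: 3.57
tool_pos: [0.3723, 0.1033, 0.2236]
t 3.57 turn [-0.0088 -0.0067  0.0362] shift cm [ 2.98 -0.15 -7.79] F [-0.3 -1.   0.3] w 0.0855 gf 0.0 q [ 0.39 -0.4  -0.73  0.85 -0.21  0.48]
```

```bash
python3 -m inch '[-0.009,-0.007,0.036,0,0.15,-1.5,1, -0.009,-0.007,0.036,1,0.05,-3.5,1, -0.009,-0.007,0.036,2,-0.05,-5.6,1, -0.009,-0.007,0.036,3,-0.15,-7.8,1, -0.009,-0.007,0.036,3,-0.15,-7.8,1, -0.009,-0.007,0.036,3,-0.15,-7.8,0.1, -0.009,-0.007,0.036,3,-0.15,-7.8,0.1, -0.009,-0.007,0.036,3,-0.15,-7.8,0.1, -0.009,-0.007,0.036,3,-0.15,-7.8,0.1, -0.009,-0.007,0.036,3,-0.15,-7.8,0.1, -0.009,-0.007,0.036,3,-0.15,-7.8,0.1]' 35
python3 - <<'E'
from h import *
from station import *
need(tool(M,1),CO+M@[-.02,.012,.100])
p=camera('wrist');cv2.imwrite('pics/w1.png',p['frame'][:,:,::-1])
E
```

```text
time_s: 4.48
tool_pos: [0.4025, 0.1016, 0.1471]
ee_rot: [0.051, 0.974, -0.01, 0.221]
wrist_force: [-3.3, 1.2, 5.4]
width: 0.0171
gripper_force: 37.5
t 4.48 turn [-0.0025  0.0004  0.0061] shift cm [ 0.62  6.84 -0.15] F [-3.3  1.2  5.4] w 0.0171 gf 37.5 q [ 0.35 -0.3  -0.85  0.62 -0.19  0.41]
```

View pics/w1.png

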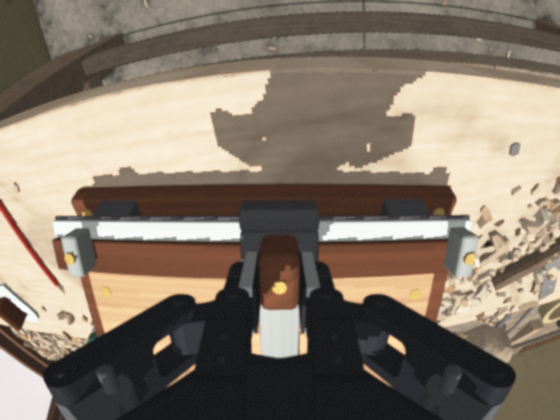

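The grip at pixel (280,280) is held squarely between the pads. Sliding left now.

```bash
python3 -m inch '[0,0,0,0.08,0.8,0.05,0.1, 0,0,0,0.2,2,0.1,0.1, 0,0,0,0.31,3.2,0.1,0.1, 0,0,0,0.43,4.4,0.1,0.1, 0,0,0,0.54,5.5,0.1,0.1, 0,0,0,0.6,6.1,0.1,0.1, 0,0,0,0.62,6.4,0.1,0.1, 0,0,0,0.64,6.55,0.1,0.1, 0,0,0,0.64,6.55,0.1,0.1]'
python3 -m inch '[0,0,0,0.01,0.1,0,0.1, 0,0,0,0.02,0.2,0,0.1, 0,0,0,0.03,0.3,0,0.1, 0,0,0,0.04,0.4,0,0.1, 0,0,0,0.04,0.4,0,0.1]'
python3 -c "
from h import *
need(tool(M,1),CO+M@[-.02,.012,.100])"
```

```text
time_s: 5.28
tool_pos: [0.4092, 0.1672, 0.1471]
ee_rot: [0.051, 0.974, -0.011, 0.22]
wrist_force: [6.4, -1.0, -4.7]
width: 0.0172
gripper_force: 35.5
time_s: 5.7
tool_pos: [0.4095, 0.1706, 0.1471]
ee_rot: [0.051, 0.974, -0.011, 0.221]
wrist_force: [6.0, -2.3, -3.2]
width: 0.0171
gripper_force: 35.7
t 5.7 turn [-0.0008 -0.      0.0074] shift cm [-0.08 -0.06 -0.15] F [ 6.  -2.3 -3.2] w 0.0171 gf 35.7 q [ 0.52 -0.22 -0.79  0.63 -0.25  0.58]
```

```bash
python3 -m inch '[0,0,0,-0.04,0.1,0,0.1, 0,0,0,-0.04,0.2,0,0.1, 0,0,0,-0.04,0.3,0,0.1, 0,0,0,-0.04,0.3,0,0.1]'
python3 -c "
from h import *
need(tool(M,1),CO+M@[-.02,.012,.100])"
python3 -m inch '[0,0,0,0,0.1,0,0.1, 0,0,0,0,0.2,0,0.1, 0,0,0,0,0.2,0,0.1]'
python3 -c "
from h import *
need(tool(M,1),CO+M@[-.02,.012,.100])"
```

```text
time_s: 6.03
tool_pos: [0.4095, 0.1723, 0.1471]
ee_rot: [0.052, 0.974, -0.013, 0.221]
wrist_force: [10.5, -9.1, -3.5]
width: 0.0173
gripper_force: 35.4
t 6.03 turn [0.003  0.0015 0.0099] shift cm [-0.08 -0.23 -0.15] F [10.5 -9.1 -3.5] w 0.0173 gf 35.4 q [ 0.53 -0.21 -0.78  0.63 -0.26  0.59]
time_s: 6.28
tool_pos: [0.4095, 0.1727, 0.1471]
ee_rot: [0.053, 0.974, -0.016, 0.222]
wrist_force: [9.4, -17.6, -1.7]
width: 0.0173
gripper_force: 36.1
t 6.28 turn [0.007  0.0023 0.0124] shift cm [-0.08 -0.27 -0.14] F [  9.4 -17.6  -1.7] w 0.0173 gf 36.1 q [ 0.53 -0.21 -0.78  0.64 -0.27  0.59]
```

The force rise (17 N) shows it is home at the stop. Relax, open and withdraw along the normal.

```bash
python3 -m inch '[0,0,0,-0.03,-0.3,0,0.1, 0,0,0,-0.03,-0.3,0,0.1, 0,0,0,-0.03,-0.3,0,0.6, 0,0,0,-0.03,-0.3,0,0.6, 0,0,0,-0.03,-0.3,0,0.6, 0,0,0,-0.03,-0.3,0,0.6, 0,0,0,-1.0,-0.2,2,0.6, 0,0,0,-2.3,-0.1,5,0.6, 0,0,0,-4.3,0,9,0.6, 0,0,0,-5,-2,12,0.6, 0,0,0,-5,-5,15,0.6, 0,0,0,-5,-5,15,0.6]'
python3 - <<'E'
from h import *
from station import *
p=camera('top');f=p['frame'][:,:,::-1];q=camera('side')['frame'][:,:,::-1]
a=cv2.resize(f[155:290,140:300],None,fx=4,fy=4,interpolation=2)
cv2.imwrite('pics/t2.png',a);
# arch template target
th=np.radians(10.4)
for sgn in (1,-1):
  Mt=R.from_euler('z',sgn*th).as_matrix();print(sgn);need(tool(Mt,1),[.6143,-.3245,.15])
print(proj('top',CO+M@[.0,0,.0115]),proj('top',CO+M@[.13,0,.0115]))
E
```

```text
time_s: 7.28
tool_pos: [0.3596, 0.124, 0.304]
ee_rot: [0.053, 0.973, -0.009, 0.225]
wrist_force: [1.0, 0.3, 0.1]
width: 0.0514
gripper_force: 0.0
1
t 7.38 turn [-0.0206  0.4483  0.2839] shift cm [ 25.53 -44.98 -14.88] F [ 0.7 -0.4 -0.9] w 0.0512 gf 0.0 q [ 0.47 -0.42 -0.58  1.03 -0.24  0.53]
-1
t 7.38 turn [ 0.0605  0.4433 -0.073 ] shift cm [ 25.53 -44.98 -14.88] F [ 0.7 -0.4 -0.9] w 0.0512 gf 0.0 q [ 0.47 -0.42 -0.58  1.03 -0.24  0.53]
[[172.99591112 257.29074924]] [[174.36790673 196.7648926 ]]
```

View pics/t2.png

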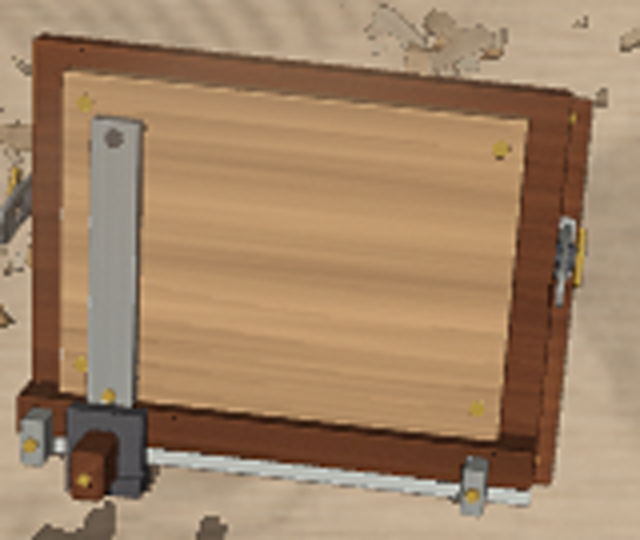

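The fence stands home at the left stop block (grip at crop (93,470), blade edge at x≈135–142). Now to the arch template, whose head is turned left by 10.4°.

```bash
python3 -m inch '[0,0.04,0.025,1.5,-3.5,0,0.6, 0,0.08,0.05,3.5,-7,0,0.6, 0,0.12,0.075,5.5,-10.5,0,0.6, 0,0.16,0.1,7.5,-14,0,0.6, 0,0.2,0.125,9.5,-17.5,0,0.6, -0.005,0.24,0.15,11.5,-21,0,0.6, -0.01,0.28,0.175,13.5,-24.5,-1,0.6, -0.01,0.32,0.2,15.5,-28,-2,0.6, -0.015,0.36,0.225,17.5,-31.5,-3,0.6, -0.02,0.4,0.25,19.5,-35,-5,0.6, -0.02,0.44,0.275,21.5,-38.5,-7,0.6, -0.02,0.448,0.284,23.5,-42,-9,0.6]'
python3 - <<'E'
from h import *
from station import *
Mt=R.from_euler('z',np.radians(10.4)).as_matrix()
need(tool(Mt,1),[.6143,-.3245,.081])
E
```

```text
time_s: 8.38
tool_pos: [0.5904, -0.2871, 0.2072]
ee_rot: [-0.093, 0.996, 0.001, -0.004]
wrist_force: [0.4, 1.0, 0.7]
width: 0.0512
gripper_force: 0.0
t 8.38 turn [-0.0009 -0.0082 -0.005 ] shift cm [  2.39  -3.74 -12.62] F [0.4 1.  0.7] w 0.0512 gf 0.0 q [-0.45  0.4   0.1   1.28 -0.   -0.64]
```

Move above it and check with the wrist camera before descending.

```bash
python3 -m inch '[0,-0.008,-0.005,1.2,-2,-3,0.6, 0,-0.008,-0.005,2.4,-3.75,-5.5,0.6, 0,-0.008,-0.005,2.4,-3.75,-5.5,0.6, 0,-0.008,-0.005,2.4,-3.75,-5.5,0.6]'|head -2
python3 - <<'E'
from h import *
from station import *
Mt=R.from_euler('z',np.radians(10.4)).as_matrix()
need(tool(Mt,1),[.6143,-.3245,.081])
o=get_obs();p=camera('wrist');cv2.imwrite('pics/w2.png',p['frame'][:,:,::-1])
Rt=R.from_quat(o['ee_rot']).as_matrix();H=np.array(p['hand_eye']);f,cx,cy=p['fx'],p['cx'],p['cy']
for e in silhouettes(p,'arch_template')[:2]:
    m=e['pixels'];ys,xs=np.nonzero(m);d=np.c_[xs-cx,ys-cy];r=np.hypot(*d.T);a=r/f
    v=np.c_[d/r[:,None]*np.sin(a)[:,None],np.cos(a)]
    v=(v@H[:3,:3].T)@Rt.T;c=o['tool_pos']+Rt@H[:3,3];w=c+v*((.006-c[2])/v[:,2])[:,None]
    rc=cv2.minAreaRect((w[:,:2]*1000).astype(np.float32));print(round(e['score'],2),m.sum(),rc)
E
```

```text
time_s: 8.72
tool_pos: [0.6123, -0.3231, 0.1511]
t 8.72 turn [-0.0027 -0.0019  0.0024] shift cm [ 0.2  -0.14 -7.01] F [-0.4 -0.2  0.5] w 0.0511 gf 0.0 q [-0.49  0.48  0.1   1.19  0.   -0.67]
0.81 10723 ((614.93212890625, -323.696044921875), (91.21052551269531, 65.77814483642578), 10.157633781433105)
```

View pics/w2.png

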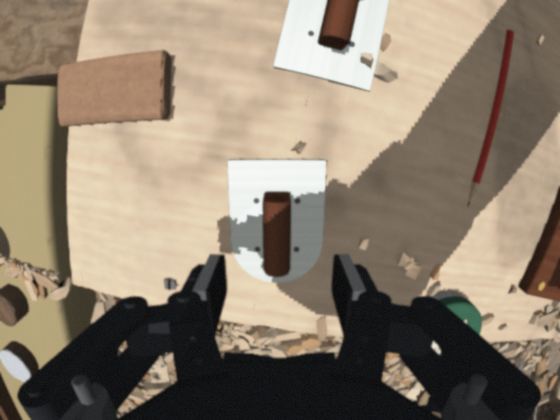

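The arch template lies at (278,220), straight and centred between the open fingers, and the measured centre (614.9, -323.7) agrees with the top view. Descend.

```bash
python3 -m inch '[0,0,0,0.15,0,-3,0.6, 0,0,0,0.15,0,-5.5,0.6, 0,0,0,0.15,0,-6.5,0.6, 0,0,0,0.15,0,-6.8,0.6, 0,0,0,0.15,0,-6.8,0.6]'
python3 - <<'E'
from h import *
Mt=R.from_euler('z',np.radians(10.3)).as_matrix()
need(tool(Mt,1),[.6148,-.3238,.081])
E
```

```text
time_s: 9.23
tool_pos: [0.6147, -0.3232, 0.0891]
ee_rot: [-0.09, 0.996, -0.001, 0.003]
wrist_force: [0.5, -0.3, 1.0]
width: 0.0514
gripper_force: 0.0
t 9.23 turn [ 0.0014  0.0054 -0.0003] shift cm [ 0.01 -0.06 -0.81] F [ 0.5 -0.3  1. ] w 0.0514 gf 0.0 q [-0.48  0.51  0.01  1.06  0.   -0.66]
```

```bash
python3 -m inch '[0,0.005,0,0,-0.05,-0.5,0.6, 0,0.005,0,0,-0.05,-0.5,0.6, 0,0.005,0,0,-0.05,-0.5,0.6]' | head -4
python3 -c "
from h import *
need(tool(M,1),[.6148,-.3238,.081])"
```

```text
time_s: 9.48
tool_pos: [0.6152, -0.3247, 0.0846]
ee_rot: [-0.09, 0.996, -0.001, 0.001]
wrist_force: [-0.3, -0.1, 0.0]
t 9.48 turn [ 0.0206 -0.445  -0.2719] shift cm [-0.04  0.09 -0.36] F [-0.3 -0.1  0. ] w 0.0512 gf 0.0 q [-0.49  0.52  0.01  1.06 -0.   -0.66]
```

```bash
python3 -m inch '[0,0,0,0,0.08,-0.35,0.6, 0,0,0,0,0.08,-0.35,0.6, 0,0,0,0,0.08,-0.35,0.1, 0,0,0,0,0.08,-0.35,0.1, 0,0,0,0,0.08,-0.35,0.1, 0,0,0,0,0.08,-0.35,0.1, 0,0,0,0,0.08,-0.35,0.1, 0,0,0,0,0.08,-0.35,0.1]' 70
python3 -c "
from h import *
need(tool(M,1),CO+M@[.066,-.053,.18])"
```

```text
time_s: 10.15
tool_pos: [0.6148, -0.3238, 0.0801]
ee_rot: [-0.089, 0.996, -0.001, 0.0]
wrist_force: [0.4, 0.3, 2.7]
width: 0.0166
gripper_force: 71.0
t 10.15 turn [ 0.02   -0.4459 -0.2719] shift cm [-16.95  42.49  17.47] F [0.4 0.3 2.7] w 0.0166 gf 71.0 q [-0.48  0.52 -0.    1.05 -0.   -0.66]
```

Gripped (16.6 mm wide, 71 N). Lift, tilt and carry to above the corner.

```bash
python3 -m inch '[0,0,0,0,0,1,0.1, 0,0,0,0,0,3,0.1, 0,0,0,0,0.5,6,0.1, 0,-0.03,-0.02,-1,3,9,0.1, 0,-0.08,-0.05,-2.5,6.5,12,0.1, 0,-0.13,-0.08,-4,10,14,0.1, 0.005,-0.18,-0.11,-5.5,13.5,16,0.1, 0.01,-0.23,-0.14,-7,17,17.5,0.1, 0.01,-0.28,-0.17,-8.5,20.5,18,0.1, 0.01,-0.33,-0.2,-10,24,18,0.1, 0.015,-0.38,-0.23,-11.5,27.5,18,0.1, 0.02,-0.43,-0.26,-13,31,18,0.1]'
python3 -c "
from h import *
need(tool(M,1),CO+M@[.066,-.053,.18])"
```

```text
time_s: 11.15
tool_pos: [0.4831, -0.0124, 0.2605]
ee_rot: [0.043, 0.976, -0.009, 0.214]
wrist_force: [0.1, 0.5, -1.0]
width: 0.0166
gripper_force: 70.4
t 11.15 turn [-0.001  -0.0127 -0.0103] shift cm [-3.78 11.35 -0.57] F [ 0.1  0.5 -1. ] w 0.0166 gf 70.4 q [-0.01 -0.24 -0.55  0.83 -0.03  0.07]
```

```bash
python3 -m inch '[0,-0.013,-0.01,-1.2,3.5,0,0.1, 0,-0.013,-0.01,-2.4,7,-0.3,0.1, 0,-0.013,-0.01,-3.4,10,-0.5,0.1, 0,-0.013,-0.01,-3.7,11.2,-0.5,0.1, 0,-0.013,-0.01,-3,11.1,-2.0,0.1, 0,-0.013,-0.01,-2,11.1,-4.0,0.1, 0,-0.013,-0.01,-2,11.1,-4.0,0.1, 0,-0.013,-0.01,-2,11.1,-4.0,0.1]'
python3 - <<'E'
from h import *
from station import *
need(tool(M,1),CO+M@[.066,-.053,.090])
p=camera('wrist');q=camera('side')
a=p['frame'][:,:,::-1];b=cv2.resize(q['frame'][125:255,180:340,::-1],None,fx=2.4,fy=2.4,interpolation=2)
c=np.zeros((420+len(b),560,3),np.uint8);c[:420]=a;c[420:,:b.shape[1]]=b;cv2.imwrite('pics/w3.png',c[:,:] if c.shape[0]<=600 else cv2.resize(c,None,fx=600/c.shape[0],fy=600/c.shape[0],interpolation=cv2.INTER_AREA))
E
```

```text
time_s: 11.82
tool_pos: [0.4637, 0.0971, 0.2189]
ee_rot: [0.046, 0.975, -0.011, 0.218]
wrist_force: [0.5, 0.4, -1.7]
width: 0.0165
gripper_force: 70.4
t 11.82 turn [ 0.001  -0.0063 -0.0023] shift cm [ 2.02  0.02 -4.52] F [ 0.5  0.4 -1.7] w 0.0165 gf 70.4 q [ 0.28 -0.23 -0.63  0.75 -0.16  0.34]
```

View pics/w3.png

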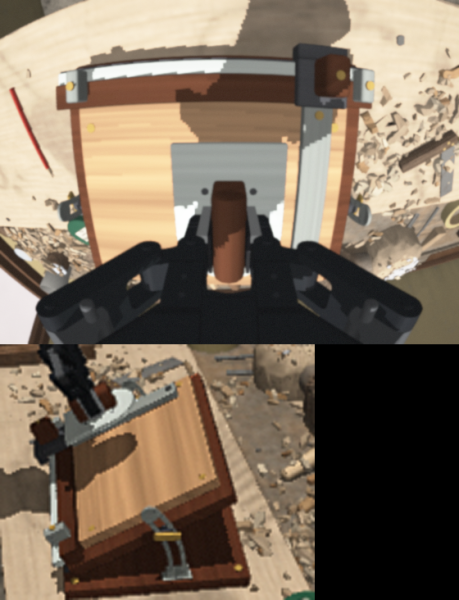

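The template is held square, parallel to the fence (pixel (310,190)) and ledge ((200,92)). Descend to about 3 mm above the face.

```bash
python3 -m inch '[0,-0.006,-0.002,0.7,0,-1.5,0.1, 0,-0.006,-0.002,1.4,0,-3,0.1, 0,-0.006,-0.002,1.9,0,-4.2,0.1, 0,-0.006,-0.002,2.1,0,-4.7,0.1, 0,-0.006,-0.002,2.2,0,-4.9,0.1, 0,-0.006,-0.002,2.2,0,-4.9,0.1]'
python3 - <<'E'
from h import *
need(tool(M,1),CO+M@[.066,-.053,.0801])
E
```

```text
time_s: 12.42
tool_pos: [0.4868, 0.0971, 0.1714]
ee_rot: [0.048, 0.974, -0.011, 0.222]
wrist_force: [0.2, -0.2, -1.6]
width: 0.0166
gripper_force: 70.4
t 12.42 turn [0.0001 0.0031 0.0002] shift cm [ 0.13 -0.02 -0.66] F [ 0.2 -0.2 -1.6] w 0.0166 gf 70.4 q [ 0.27 -0.16 -0.69  0.62 -0.15  0.33]
```

```bash
cat >> h.py <<'E'
def st():
    from station import get_obs
    o=get_obs();Rt=R.from_quat(o['ee_rot']).as_matrix()
    print('t',round(o['time_s'],2),'stage mm',((o['tool_pos']-CO)@M*1000).round(1),'F stage',(np.array(o['wrist_force'])@M).round(1),'T stage',(np.array(o['wrist_torque'])@M).round(2),'ang err deg(stage)',np.degrees(R.from_matrix(M.T@Rt@tool(M,1).T@M).as_rotvec()).round(2),'w',round(o['width'],4))
E
python3 -c "from h import *;st()"
python3 -m inch '[0,0.003,0,0.09,0,-0.18,0.1, 0,0.003,0,0.17,-0.01,-0.36,0.1, 0,0.003,0,0.22,-0.02,-0.45,0.1, 0,0.003,0,0.22,-0.02,-0.45,0.1]' >/dev/null;python3 -c "from h import *;st()"
python3 -m inch '[0,0,0,0.04,0,-0.09,0.1, 0,0,0,0.04,0,-0.09,0.1]' >/dev/null;python3 -c "from h import *;st()"
python3 -m inch '[0,0,0,0.04,0,-0.09,0.1, 0,0,0,0.04,0,-0.09,0.1]' >/dev/null;python3 -c "from h import *;st()"
```

```text
t 12.42 stage mm [ 67.7 -52.9  86.7] F stage [-0.4 -0.2 -1.5] T stage [0.04 0.54 0.03] ang err deg(stage) [ 0.   -0.18 -0.02] w 0.0166
t 12.75 stage mm [ 67.7 -52.7  81.5] F stage [-1.   0.2  0.4] T stage [ 0.02  0.44 -0.  ] ang err deg(stage) [ 0.   -0.03  0.01] w 0.017
t 12.92 stage mm [ 67.6 -52.6  81.2] F stage [-3.8 -1.4  9.2] T stage [-0.12  0.89 -0.08] ang err deg(stage) [ 0.01 -0.03  0.02] w 0.0168
t 13.08 stage mm [ 67.5 -52.6  80.9] F stage [-8.7 -1.8 19.7] T stage [-0.45  1.38 -0.06] ang err deg(stage) [ 0.01 -0.04  0.03] w 0.0164
```

Face contact found at 81.2 mm. Lift about a millimetre and slide left to the fence.

```bash

python3 -m inch '[0,0,0,-0.12,0.01,0.25,0.1, 0,0,0,-0.12,0.01,0.25,0.1, 0,0,0,-0.02,1,0.25,0.1, 0,0,0,0.04,1.7,0.25,0.1, 0,0,0,0.06,1.9,0.25,0.1, 0,0,0,0.06,1.9,0.25,0.1]' >/dev/null;python3 -c "from h import *;st()"
python3 -m inch '[0,0,0,0.01,0.1,0,0.1, 0,0,0,0.02,0.2,0,0.1, 0,0,0,0.02,0.2,0,0.1]' >/dev/null;python3 -c "from h import *;st()"
```

```text
t 13.58 stage mm [ 67.1 -32.7  81.8] F stage [-0.5  0.1 -1.5] T stage [ 0.01  0.47 -0.01] ang err deg(stage) [0.02 0.04 0.1 ] w 0.0167
t 13.83 stage mm [ 67.1 -31.7  81.9] F stage [-0.2  0.3 -1.7] T stage [-0.06  0.51 -0.04] ang err deg(stage) [-0.02  0.03  0.02] w 0.0165
```

```bash

python3 -m inch '[0,0,0,0.01,0.1,0,0.1, 0,0,0,0.01,0.1,0,0.1]' >/dev/null;python3 -c "from h import *;st()"
python3 -m inch '[0,0,0,0.01,0.1,0,0.1, 0,0,0,0.01,0.1,0,0.1]' >/dev/null;python3 -c "from h import *;st()"
python3 -m inch '[0,0,0,0.01,0.1,0,0.1, 0,0,0,0.01,0.1,0,0.1]' >/dev/null;python3 -c "from h import *;st()"
```

```text
t 14.0 stage mm [ 67.1 -31.4  82. ] F stage [-0.9 -4.2  0. ] T stage [-0.84  0.53 -0.  ] ang err deg(stage) [-0.12  0.02 -0.01] w 0.0166
t 14.17 stage mm [ 67.1 -31.1  82. ] F stage [-1.4 -7.9  0.6] T stage [-1.67  0.58  0.  ] ang err deg(stage) [-0.24  0.   -0.03] w 0.0164
t 14.33 stage mm [ 67.1 -30.9  82.1] F stage [ -1.2 -11.7   3.7] T stage [-2.36  0.59 -0.04] ang err deg(stage) [-0.37 -0.02 -0.05] w 0.0167
```

Fence contact at y=-31.4. Ease off and slide down to the ledge.

```bash

python3 -m inch '[0,0,0,-0.02,-0.25,0,0.1, 0,0,0,-0.6,-0.2,-0.28,0.1, 0,0,0,-1.3,-0.13,-0.62,0.1, 0,0,0,-1.55,-0.1,-0.74,0.1, 0,0,0,-1.55,-0.1,-0.74,0.1, 0,0,0,-1.55,-0.1,-0.74,0.1]' >/dev/null;python3 -c "from h import *;st()"
python3 -m inch '[0,0,0,-0.09,0.01,-0.04,0.1, 0,0,0,-0.18,0.02,-0.09,0.1, 0,0,0,-0.18,0.02,-0.09,0.1]' >/dev/null;python3 -c "from h import *;st()"
python3 -m inch '[0,0,0,-0.09,0.01,-0.04,0.1, 0,0,0,-0.09,0.01,-0.04,0.1]' >/dev/null;python3 -c "from h import *;st()"
```

```text
t 14.83 stage mm [ 48.7 -31.4  81.7] F stage [-2.5 -3.5  0.2] T stage [-0.77  1.01  0.08] ang err deg(stage) [-0.04  0.13  0.08] w 0.0165
t 15.08 stage mm [ 48.4 -31.4  81.8] F stage [ 0.2 -4.5 -2.9] T stage [-1.09  0.36 -0.04] ang err deg(stage) [-0.06 -0.02 -0.  ] w 0.0166
t 15.25 stage mm [ 48.  -31.4  82.1] F stage [ 1.7 -4.8 -2.6] T stage [-1.13  0.09 -0.06] ang err deg(stage) [-0.07 -0.08 -0.02] w 0.0164
```

```bash

for i in 1 2; do python3 -m inch '[0,0,0,-0.09,0.01,-0.043,0.1, 0,0,0,-0.09,0.01,-0.043,0.1]' >/dev/null;python3 -c "from h import *;st()"; done
```

```text
t 15.42 stage mm [ 47.4 -31.3  82.2] F stage [ 2.5 -5.  -2.6] T stage [-1.23 -0.09 -0.09] ang err deg(stage) [-0.07 -0.13 -0.04] w 0.0169
t 15.58 stage mm [ 46.7 -31.3  82.4] F stage [ 2.9 -5.7 -3. ] T stage [-1.29 -0.2  -0.1 ] ang err deg(stage) [-0.07 -0.17 -0.05] w 0.0165
```

```bash

for i in 1 2; do python3 -m inch '[0,0,0,-0.09,0.01,-0.043,0.1, 0,0,0,-0.09,0.01,-0.043,0.1]' >/dev/null;python3 -c "from h import *;st()"; done
```

```text
t 15.75 stage mm [ 45.9 -31.3  82.5] F stage [ 3.2 -6.6 -1.3] T stage [-1.27 -0.23 -0.08] ang err deg(stage) [-0.07 -0.19 -0.05] w 0.0166
t 15.92 stage mm [ 45.  -31.3  82.5] F stage [ 2.7 -7.7 -1.5] T stage [-1.41 -0.23 -0.09] ang err deg(stage) [-0.08 -0.2  -0.06] w 0.0166
```

```bash

for i in 1 2; do python3 -m inch '[0,0,0,-0.09,-0.03,-0.045,0.1, 0,0,0,-0.09,-0.03,-0.045,0.1]' >/dev/null;python3 -c "from h import *;st()"; done
python3 - <<'E'
from h import *
from station import *
q=camera('side');b=q['frame'][140:230,190:300,::-1]
cv2.imwrite('pics/s4.png',cv2.resize(b,None,fx=6.5,fy=6.5,interpolation=2))
E
```

```text
t 16.08 stage mm [ 44.5 -31.4  82.6] F stage [ 4.1 -4.5 -2.5] T stage [-1.1  -0.44 -0.12] ang err deg(stage) [-0.03 -0.25 -0.06] w 0.0166
t 16.25 stage mm [ 44.4 -31.5  82.8] F stage [ 6.7 -3.9 -4.7] T stage [-0.94 -1.08 -0.04] ang err deg(stage) [ 0.01 -0.34 -0.08] w 0.0164
```

View pics/s4.png

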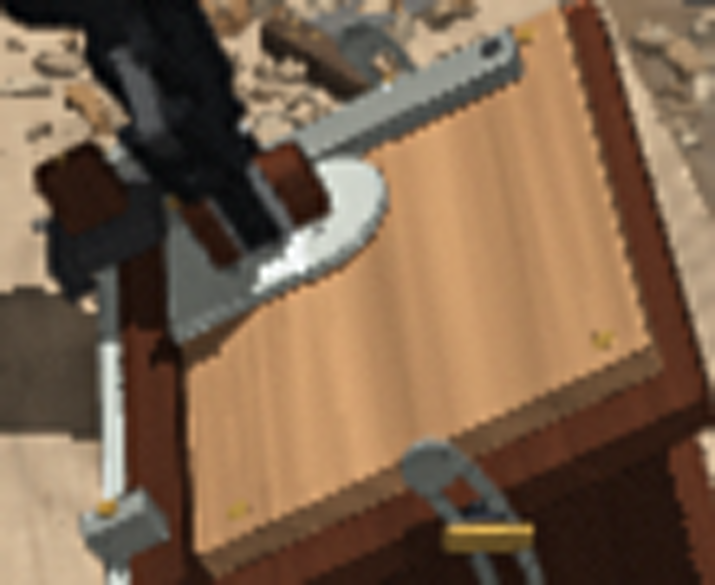

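The picture shows the foot at the ledge ((178,340)) and the straight side along the blade; the force rise gives ledge contact at x=44.4. Ease off a little and press down.

```bash

python3 -m inch '[0,0,0,0.07,-0.01,-0.03,0.1, 0,0,0,0.135,-0.01,-0.1,0.1, 0,0,0,0.135,-0.01,-0.1,0.1]' >/dev/null;python3 -c "from h import *;st()"
for i in 1 2; do python3 -m inch '[0,0,0,0.043,0,-0.09,0.1, 0,0,0,0.043,0,-0.09,0.1]' >/dev/null;python3 -c "from h import *;st()"; done
```

```text
t 16.55 stage mm [ 44.5 -31.5  81.4] F stage [ 4.1 -5.2  1.2] T stage [-0.94 -0.29 -0.02] ang err deg(stage) [ 0.02 -0.26 -0.05] w 0.0165
t 16.72 stage mm [ 44.5 -31.5  80.6] F stage [ 1.7 -4.2  5.8] T stage [-1.04 -0.24 -0.12] ang err deg(stage) [ 0.02 -0.26 -0.04] w 0.0165
t 16.88 stage mm [ 44.4 -31.4  80.5] F stage [-2.6 -6.1 18.6] T stage [-1.48  0.52 -0.12] ang err deg(stage) [ 0.02 -0.26 -0.03] w 0.0164
```

Wrench suggests that the panel is a touch steeper (contact toward the head). Tilt nose-up in small steps under light pressure and watch angle and torque.

```bash

python3 -m inch '[0,0,0,-0.03,0,0.06,0.1, -0.0004,-0.0044,0,-0.06,0,0.045,0.1, -0.0004,-0.0044,0,-0.06,0,0.045,0.1]' >/dev/null;python3 -c "from h import *;st()"
for i in 1 2 3; do python3 -m inch '[-0.0004,-0.0044,0,-0.03,0,-0.015,0.1, -0.0004,-0.0044,0,-0.03,0,-0.015,0.1]' >/dev/null;python3 -c "from h import *;st()"; done
```

```text
t 17.13 stage mm [ 44.1 -31.4  80.6] F stage [ 2.1 -5.4  9.3] T stage [-1.21 -0.1  -0.09] ang err deg(stage) [ 0.03 -0.54 -0.04] w 0.0167
t 17.3 stage mm [ 43.9 -31.4  80.5] F stage [ 2.6 -4.9  8.9] T stage [-1.21  0.03 -0.09] ang err deg(stage) [ 0.03 -0.8  -0.05] w 0.0164
t 17.47 stage mm [ 43.6 -31.4  80.5] F stage [ 2.  -5.4  8.9] T stage [-1.17  0.09 -0.18] ang err deg(stage) [ 0.04 -1.05 -0.05] w 0.0161
t 17.63 stage mm [ 43.3 -31.5  80.6] F stage [ 2.1 -5.5  8.7] T stage [-1.24  0.26 -0.18] ang err deg(stage) [ 0.04 -1.31 -0.06] w 0.0166
```

Load centre crosses the middle at about -0.7°. Return there and set a definite pressure of about 12 N.

```bash

python3 -m inch '[0.0004,0.0044,0,0.03,0,0.015,0.1, 0.0009,0.0096,0,0.06,0,0.03,0.1, 0.0009,0.0096,0,0.06,0,0.03,0.1, 0.0009,0.0096,0,0.06,0,0.03,0.1]' >/dev/null;python3 -c "from h import *;st()"
python3 -m inch '[0,0,0,0,0,-0.06,0.1, 0,0,0,0,0,-0.06,0.1, 0,0,0,0,0,-0.06,0.1]' >/dev/null;python3 -c "from h import *;st()"
```

```text
t 17.97 stage mm [ 43.9 -31.5  80.5] F stage [ 2.2 -5.1  8.7] T stage [-1.22 -0.03 -0.08] ang err deg(stage) [ 0.03 -0.73 -0.05] w 0.0164
t 18.22 stage mm [ 43.9 -31.5  80.5] F stage [ 0.  -6.6 15.3] T stage [-1.43  0.29 -0.14] ang err deg(stage) [ 0.04 -0.77 -0.05] w 0.0164
```

```bash

python3 -m inch '[0,0,0,-0.09,0.01,0,0.1, 0,0,0,-0.09,0.01,0,0.1, 0,0,0,-0.09,0.01,0,0.1]' >/dev/null;python3 -c "from h import *;st()"
python3 - <<'E'
from h import *
from station import *
q=camera('side');b=cv2.resize(q['frame'][140:230,190:290,::-1],None,fx=4,fy=4,interpolation=2)
a=camera('wrist')['frame'][40:400,130:530,::-1]
cv2.imwrite('pics/s5.png',np.hstack([b,a]))
E
```

```text
t 18.47 stage mm [ 43.7 -31.4  80.5] F stage [ 5.3 -6.   6.5] T stage [-1.31 -0.58 -0.08] ang err deg(stage) [ 0.01 -0.84 -0.08] w 0.0167
```

View pics/s5.png

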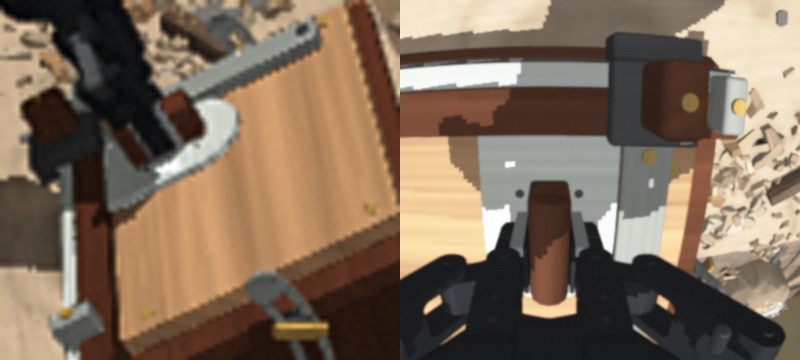

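Seated: in the wrist view the foot meets the ledge (y≈135), the straight side meets the blade (x≈620), and the fence head is against its stop. Add a little pressure and check that it is steady.

```bash

python3 -m inch '[0,0,0,0.01,0,-0.05,0.1, 0,0,0,0.01,0,-0.05,0.1, 0,0,0,0.01,0,-0.05,0.1, 0,0,0,0.01,0,-0.05,0.1]' >/dev/null;python3 -c "from h import *;st()"
python3 -m inch '[0,0,0,0,0,0,0.1, 0,0,0,0,0,0,0.1, 0,0,0,0,0,0,0.1, 0,0,0,0,0,0,0.1]' >/dev/null;python3 -c "from h import *;st()"
```

```text
t 18.9 stage mm [ 43.8 -31.4  80.5] F stage [ 3.9 -6.6 12.8] T stage [-1.47 -0.22 -0.1 ] ang err deg(stage) [ 0.02 -0.86 -0.07] w 0.0165
t 19.23 stage mm [ 43.8 -31.4  80.5] F stage [ 2.6 -7.  13.7] T stage [-1.52 -0.17 -0.04] ang err deg(stage) [ 0.02 -0.86 -0.07] w 0.0163
```

Steady: about 14 N on the face, with contact against both the ledge and the fence.

```bash
python3 -c "
from station import *
print(hand_in())"
```

```text
the job is handed in; nothing more can be done
None
```

The job is handed in: the fence is home at its left stop, and the arch template is still gripped in the corner, against the fence and ledge, pressed on the panel with about 14 N; the square template was not touched.

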